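Bring the shaker bottle upright by its handwheel spokes and lock it

ROBOT

A 6-joint arm with a two-finger parallel gripper is mounted at the origin on a cart in front of the work surface, level with it; the furniture and walls round the work are solid. World frame = base frame: x ahead of the robot, y to its left, z up, the work surface at z = 0. Lengths are in m, angles in rad, forces in N, time in s.
With the tool pointing down it reaches from about 0.375 to 0.9 m from the base axis. Payload 3.1 kg.
Tool frame: the origin (TCP) lies midway between the tips of the shut fingers; the grasp point (between the pads) lies 19 mm behind it; x points along the fingers, z is the direction in which the jaws open and shut, and the axes are right-handed (so a half turn about x gives the same grasp; the last joint's range is limited). The gripper opens to 87 mm and grips with 3 to 60 N. Pads are 19 mm wide; open, the fingers measure 117 mm over their backs; the gripper's body (75 mm by 190 mm) begins 51 mm behind the grasp point.
Start: joints at [1.129, 0.527, 1.433, -0, 1.181, -0.178], TCP at [0.162, 0.604, 0.188] pointing down, gripper open.
Joint ranges: [-3.08, 3.08], [-0.75, 2.2], [0.22, 2.44], [-1.43, 4.57], [0, 2.65], [-2.85, 2.85]. Speed limits (rad/s): [2.79, 2.79, 3.14, 3.14, 3.14, 3.14].

INTERFACE

Orientations are given as a unit quaternion [x, y, z, w].
In Python, from rig import robot, optics, workorder gives the robot as it stands.
- The arm moves only by the tool arm_command, never from a script. Its argument "plan" is a list of rows, each a list of 7 numbers: the shift along the tool's x, y, z in cm, then the turn, a rotation vector about the tool's x, y, z in rad, then the finger opening in cm, from 0 to 8.7. In form: [[x, y, z, ax, ay, az, gripper], ...]. A call has 1 to 12 rows; each row shifts and turns the pose as measured when the row begins, along the tool's axes as they then stand; what a row does not reach is not made up. A row lasts 1/8 s, in which the tool goes at most 62.5 mm and 10.7 degrees, less where a joint would pass 70% of its speed; a pose out of reach is approached as far as the arm can. A call with a gripper value outside its range is refused whole. The fingers move at their own pace and stop on an object; "grip_force" is the grip in N (left out, the last holds). Time passes only in rows, so rows that do not move let the fingers close. It gives the time, the measured TCP pose, the force and the opening at its end, in the units of the state.
- robot.get_obs(): the state, without advancing time (a new reading comes with each control period).
- optics.camera(name): name is "side" or "top"; returns (picture, depth): 480x640x3 uint8, blue, green, red; 480x640 float32, m along the optical axis (not along the pixel's ray), 0 where there is no reading.
- optics.camera_info(name): a dict with "mtx" (3x3 intrinsics, pixels), "position" and "rotation" of the camera in the world. Camera axes: x right, y down, z forward; pixel columns grow to the right and rows downward; lengths in m; the calibration is good to about 2 mm. A picture is of the moment at which its call begins. camera_info takes no time and is no camera call.
- workorder.hand_in(): hands the job in, once; it reports no verdict.
The state is a dict: "time": time; "q": joint angles; "joint_velocities": joint speeds; "joint_torque": joint torques, N m; "position": TCP position; "tool_rot": TCP orientation; "ft_force": force on the tool from outside, world axes, zero at the start; "moment": the same for the moment, N m; "grip_width": finger opening in m.
Only numpy, scipy, OpenCV 4.12 (cv2) and the standard library are available. Lean on these libraries where they do the work, as an engineer would, in place of code of your own. Each camera call takes 0.05 s, during which the arm holds its last target. There are 200 camera calls.

TASK

The end-over-end shaker has stopped with its sample bottle hanging askew. With the fingertips, gently push the handwheel round by one spoke after another until the bottle stands straight up with its cap on top, then press the locking plunger fully down so that its pin drops into the notch and holds the rotor there. Do not touch the bottle itself, and leave the other things on the bench where they are.

Things in the scene. Friction and masses are not known exactly. Their poses are not given: they have to be found in the camera images.
- shaker: End-over-end bottle shaker, fixed to the bench at varied places and yaws: grey base plate 285 x 150 mm, a grey upright in front (its face 55 mm behind the handwheel's plane), a white drive housing at the back (98 x 128 mm, top 199 mm up). Origin on the bench under the bottle's middle; +x runs along the level axle (130 mm up) from the handwheel to the housing, +y left seen from the handwheel, z up.
- rotor (a joint): Turn of the rotor (axle, handwheel, notched disc, clamped bottle) in rad about the shaker's +x. 0 or 2 pi is bottle straight up, cap on top; growing values are clockwise seen from the handwheel side: at pi/2 the cap points to the shaker's -y. Starts from 1.1 to 5.2; turns freely both ways, 0.15 N m bearing friction, stays where it is left.
- wheel_hub (a point): Centre of the handwheel on the axle, at [-0.165, 0, 0.130] in the shaker's frame; x along the axle, z (turning with the rotor) along one spoke. The wheel is square to the axle and has no rim: a black hub 40 mm across and five equal spokes 72 degrees apart, steel rods 10 mm thick with 20 mm black balls on the ends.
- bottle_top (a point): Top of the cap of the clamped bottle, 62.5 mm from the axle; z points along the bottle from base to cap.
- bottle: The sample bottle: brown glass, black cap, 63 mm across, 125 mm long, clamped in two aluminium bands on the axle, which crosses it at mid-length. Origin at the centre of its base, z towards the cap. Not to be touched.
- plunger (a joint): Travel of the locking plunger in m: 0 raised (as it starts), 0.014 fully down. Pressing takes about 3 N; it stays where it is left. Its 10 mm round-ended pin enters a 12.6 mm notch in the rim of the disc on the axle only when the bottle is within about 5 degrees of upright, and then centres it; otherwise it stops on the disc after 3 mm.
- plunger_top (a point): Centre of the top of the plunger's black mushroom knob, 30 mm across; it stands over the axle at shaker frame [-0.066, 0, 0.242] when raised and moves straight down.
- blue_cap_bottle: Round white bottle with a blue cap, 53 mm across, 95 mm tall, loose at the right of the shaker; origin at the centre of its base. Bystander.
- small_bottle: Small round bottle with a white cap, 41 mm across, 75 mm tall, loose at the right of the shaker; origin at the centre of its base. Bystander.
- tape_roll: Roll of tape lying flat, 65 mm across, 20 mm high, loose at the left of the shaker; origin at the centre of its underside. Bystander.
- note_block: Block of notes, 70 x 70 x 10 mm, loose farther to the right; origin at the centre of its underside. Bystander.
- spoke_end (a point): Centre of the 20 mm ball on the end of the spoke that points the same way as the bottle's cap, 88 mm from the axle (the ball's outside 98 mm). It is straight above the hub when the bottle is upright. The other four spokes are alike, 72 degrees apart.

How it is judged:
On the way, in this order (a step that is already met when the one before it is completed fails the run):
1. the bottle stands upright (within 7 degrees) and still while the plunger is not yet pressed home (angle between bottle_top's own z axis and vertical below 0.122 rad and value of joint plunger below 0.007 m and velocity of joint rotor between -0.3 and 0.3 rad/s), for 0.2 s.
2. the plunger is down, its pin in the notch (value of joint plunger above 0.0115 m and angle between bottle_top's own z axis and vertical below 0.07 rad), for 0.2 s.
At the end, for the whole second after the job is handed in: The bottle stands cap up within 0.07 rad (4 degrees) of vertical and at rest, and the plunger is down at least 11.5 of its 14 mm (all of step 2 and velocity of joint rotor between -0.1 and 0.1 rad/s); the robot touches nothing.
It fails at once if the robot touches the bottle (contact force between any of the fingers, the arm and bottle above 0.5 N).
It fails at once if the rotor is spun faster than 5 rad/s (velocity of joint rotor above 5 rad/s or velocity of joint rotor below -5 rad/s).
It fails at once if a bystander is pushed, lifted or carried more than 15 mm (distance of any of blue_cap_bottle, small_bottle, tape_roll, note_block from where it was at the start of the episode above 0.015 m).
It also fails if it takes over 48 s, if anything falls off the work surface, if the arm or the gripper's body presses on something with over 40 N, if the wrist force passes 120 N, or if a joint passes its speed limit or range.

## Working session

There is one attempt and no reset: what is moved stays moved. The work goes in short steps, Python scripts to look and compute and a tool call to move; the robot and the scene stay as the last step left them, time stands still between calls to the robot, and variables do not carry over. Pictures are saved under pics/ and viewed, about 8 in all and at most 12, crops included, and the job is handed in when it is done.

Besides the shell and the picture viewer there is one more tool, called after "Request:" by a JSON object that holds its "method" and its "body", one argument or row to a line. arm_command: Moves the arm, as the interface text tells. Its arguments: {"type":"object","properties":{"plan":{"type":"array"},"grip_force":{"type":"number"}},"required":["plan"]}

```bash
mkdir -p pics; ls
cat > h.py <<'E'
import numpy as np, cv2
from scipy.spatial.transform import Rotation as R
from rig import robot, optics, workorder
def cam(n,f=None):
    p,d=optics.camera(n)
    if f: cv2.imwrite('pics/'+f,p)
    i=optics.camera_info(n); K=np.array(i['mtx']); r=np.array(i['rotation'])
    if r.size==4: r=R.from_quat(r).as_matrix()
    v,u=np.mgrid[0:480,0:640]
    c=np.stack([(u-K[0,2])/K[0,0]*d,(v-K[1,2])/K[1,1]*d,d],-1)
    return p,d,c@r.T+np.array(i['position'])
E
python3 - <<'E'
from h import *
for n in('side','top'):
    p,d,w=cam(n,n+'0.png'); print(optics.camera_info(n))
    np.savez(n+'0.npz',p=p,d=d,w=w)
print(robot.get_obs())
E
```

```text
pics
{'mtx': array([[579.02503469,   0.        , 322.17125996],
       [  0.        , 579.02503469, 240.62862449],
       [  0.        ,   0.        ,   1.        ]]), 'position': array([-0.09966826, -1.03283727,  0.68075962]), 'rotation': array([ 0.7988033 , -0.25234016,  0.16969396, -0.51907772])}
{'mtx': array([[510.68585003,   0.        , 310.02906202],
       [  0.        , 510.68585003, 241.24210892],
       [  0.        ,   0.        ,   1.        ]]), 'position': array([ 0.37343139, -0.06651293,  1.32344896]), 'rotation': array([ 0.72917176, -0.67619933,  0.06944656, -0.07899487])}
{'time': 0.1, 'q': array([ 1.12952260e+00,  5.28365613e-01,  1.43375753e+00, -3.04871067e-05,
        1.18139189e+00, -1.78521942e-01]), 'joint_velocities': array([ 0.0016193 , -0.00098046, -0.00356489,  0.00140668,  0.00189523,
       -0.00020345]), 'joint_torque': array([-4.49336994e-04, -4.40987384e+01, -1.77150679e+01,  6.34698104e-02,
        5.34866110e-02, -5.47153797e-05]), 'position': array([0.16202055, 0.60289357, 0.1866795 ]), 'tool_rot': array([-0.4305152 ,  0.56178739,  0.4298752 ,  0.56058799]), 'ft_force': array([-0.19392873,  0.27159063, -0.56456904]), 'moment': array([-0.02411333,  0.01561455, -0.02875316]), 'grip_width': 0.08729641567948976}
```

View pics/side0.png

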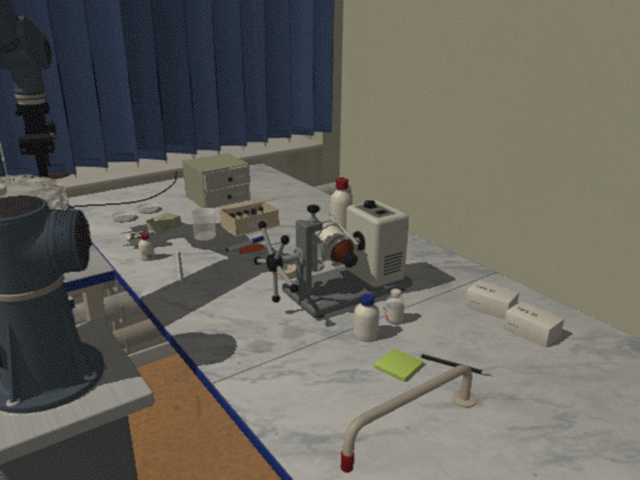

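View pics/top0.png

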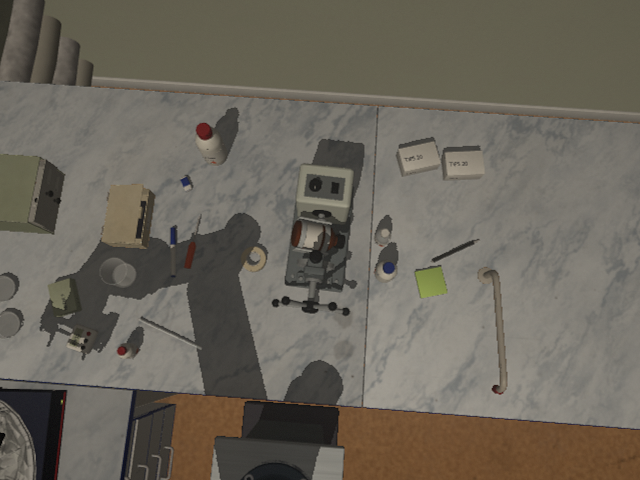

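Run:
```python
from h import *
s=np.load('side0.npz');t=np.load('top0.npz')
a=cv2.resize(s['p'][180:330,230:430],None,fx=4,fy=4,interpolation=2)[:, :]
b=cv2.resize(t['p'][155:325,260:410],None,fx=3.5,fy=3.5,interpolation=2)
cv2.imwrite('pics/sc.png',a); cv2.imwrite('pics/tc.png',b)
w=t['w']
m=(w[...,2]>.185)&(w[...,2]<.215)
m[:155]=0;m[225:]=0;m[:,:285]=0;m[:,365:]=0
print('housing',m.sum(),cv2.minAreaRect(w[m][:,:2].astype(np.float32)),w[m].mean(0))
m=w[...,2]>.225; m[:225]=0;m[300:]=0;m[:,:295]=0;m[:,340:]=0
print('plunger',m.sum(),w[m].mean(0),w[m].max(0),w[m].min(0))
```

```text
housing 2192 ((0.7495722770690918, -0.06636522710323334), (0.12813922762870789, 0.09928303956985474), 87.25228881835938) [ 0.74569859 -0.06667886  0.19861379]
plunger 162 [ 0.55426687 -0.05838969  0.33371828] [ 0.58646275 -0.04303964  1.32344896] [ 0.37343139 -0.07160239  0.23229171]
```

View pics/sc.png

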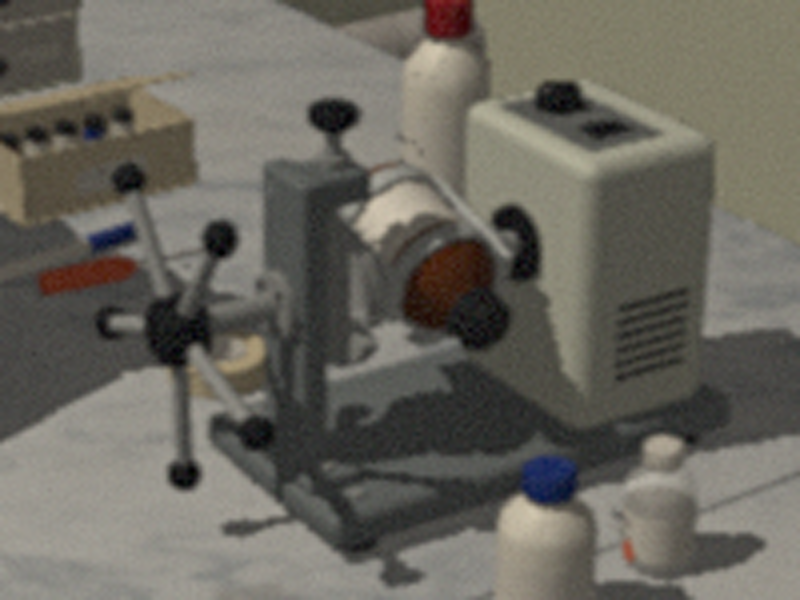

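View pics/tc.png

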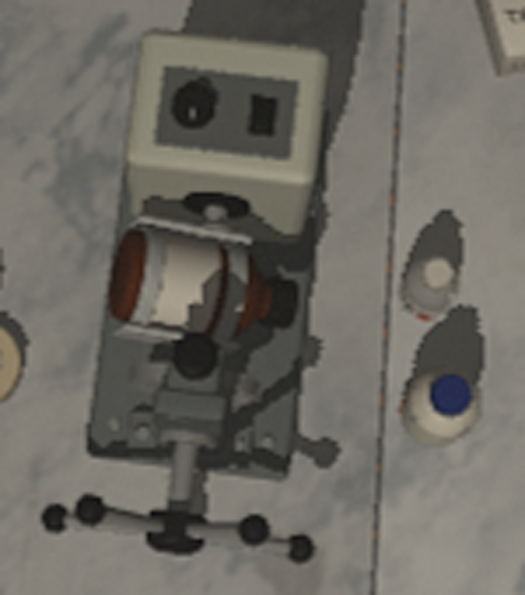

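```bash
cat > fit.py <<'E'
from h import *
from scipy.optimize import least_squares
def proj(n,P):
    i=optics.camera_info(n); r=R.from_quat(i['rotation']).as_matrix()
    c=(np.asarray(P)-i['position'])@r; K=np.array(i['mtx'])
    return np.stack([c[:,0]/c[:,2]*K[0,0]+K[0,2],c[:,1]/c[:,2]*K[1,1]+K[1,2]],-1)
def toW(s,P): return (np.asarray(P)@R.from_euler('z',s[2]).as_matrix().T)+[s[0],s[1],0]
def balls(ph): 
    a=ph+np.radians(72)*np.arange(5)
    return np.stack([-.165+0*a,-.088*np.sin(a),.13+.088*np.cos(a)],-1)
E
python3 - <<'E'
from fit import *
# order E,D,C,A,B
side=np.array([[294.2,288],[275.7,298.5],[257.5,260.5],[262.2,224.5],[284.7,239.5]])
top=np.array([[345.7,311.6],[275.4,302.7],[285.4,300.4],[332.6,306.1],[315.7,256.4]])
def f(x):
    s=x[:3]; b=toW(s,balls(x[3])); pl=toW(s,[[-.066,0,.242]])
    return np.r_[(proj('side',b)+x[4:6]-side).ravel(),(proj('top',np.r_[b[[0,2,3,4]],pl])+x[6:8]-top).ravel(),x[4:]/1.5]
r=least_squares(f,[.6,-.065,-.05,2.0,0,0,0,0]); print(r.x, np.abs(r.fun).max()); print(r.fun.round(1))
s=r.x[:3]; np.save('s.npy',r.x)
print('hub',toW(s,[[-.165,0,.13]]),'plunger',toW(s,[[-.066,0,.242]]),'housing',toW(s,[[.14,0,.2]]))
print(balls(r.x[3]))
E
```

```text
[ 0.63887391 -0.06159775 -0.05049729  1.85425639  0.46484294  0.13331223
 -0.38992753  0.30331281] 0.4609791657588289
[-0.3  0.2  0.2 -0.2  0.1 -0.  -0.3  0.1  0.2 -0.1 -0.2 -0.   0.4  0.2
  0.2  0.  -0.2  0.1 -0.1 -0.5  0.3  0.1 -0.3  0.2]
hub [[ 0.47408424 -0.05326924  0.13      ]] plunger [[ 0.57295804 -0.05826634  0.242     ]] housing [[ 0.77869545 -0.06866437  0.2       ]]
[[-0.165      -0.08448823  0.10538822]
 [-0.165      -0.00270111  0.04204146]
 [-0.165       0.08281885  0.10025041]
 [-0.165       0.05388597  0.19957228]
 [-0.165      -0.04951549  0.20274762]]
```

```bash
cat > go.py <<'E'
from fit import *
import sys
# usage: go.py n  then waypoint in shaker frame x y z (m) ; tool points down, jaw along shaker x
def plan(target,n=None,yaw=True):
    s=np.load('s.npy'); o=robot.get_obs(); p=np.array(o['position']); q=R.from_quat(o['tool_rot'])
    t=toW(s,[target])[0]
    X=np.array([0,0,-1.]); Z=R.from_euler('z',s[2]).apply([1.,0,0])
    if q.apply([0,0,1])@Z<0: Z=-Z
    G=R.from_matrix(np.stack([X,np.cross(Z,X),Z],1))
    d=t-p; rv=(q.inv()*G).as_rotvec() if yaw else np.zeros(3)
    n=n or int(np.ceil(max(np.linalg.norm(d)/.055,np.linalg.norm(rv)/.17,1)))
    for k in range(n):
        qk=q*R.from_rotvec(rv*k/n)
        print(np.r_[qk.inv().apply(d/n)*100,rv/n].round(2).tolist())
if __name__=='__main__':
    o=robot.get_obs(); a=[float(v) for v in sys.argv[1:]]
    s=np.load('s.npy')
    print('t',round(o['time'],2),'in shaker',((np.array(o['position'])-[s[0],s[1],0])@R.from_euler('z',s[2]).as_matrix()).round(4),'F',np.round(o['ft_force'],1),'w',round(o['grip_width'],4))
    q=R.from_quat(o['tool_rot']); print('tool x',q.apply([1,0,0]).round(3),'z',q.apply([0,0,1]).round(3),'q',np.round(o['q'],2))
    if a: plan(a[:3],int(a[3]) if len(a)>3 else None)
E
python3 go.py -.165 .35 .28; python3 go.py -.165 -.085 .28
```

```text
t 0.1 in shaker [-0.5098  0.6396  0.1867] F [-0.2  0.3 -0.6] w 0.0873
tool x [-0.001 -0.002 -1.   ] z [ 0.26   0.966 -0.002] q [ 1.13  0.53  1.43 -0.    1.18 -0.18]
[-1.03, -4.42, -2.34, 0.15, -0.0, 0.0]
[-1.03, -4.72, -1.65, 0.15, -0.0, 0.0]
[-1.04, -4.92, -0.92, 0.15, -0.0, 0.0]
[-1.04, -5.0, -0.17, 0.15, -0.0, 0.0]
[-1.04, -4.97, 0.59, 0.15, -0.0, 0.0]
[-1.04, -4.82, 1.33, 0.15, -0.0, 0.0]
[-1.04, -4.57, 2.04, 0.15, -0.0, 0.0]
[-1.04, -4.21, 2.7, 0.15, -0.0, 0.0]
[-1.04, -3.76, 3.3, 0.15, -0.0, 0.0]
t 0.1 in shaker [-0.5098  0.6396  0.1867] F [-0.2  0.3 -0.6] w 0.0873
tool x [-0.001 -0.002 -1.   ] z [ 0.26   0.966 -0.002] q [ 1.13  0.53  1.43 -0.    1.18 -0.18]
[-0.62, -3.26, -4.24, 0.09, -0.0, 0.0]
[-0.62, -3.63, -3.93, 0.09, -0.0, 0.0]
[-0.62, -3.97, -3.58, 0.09, -0.0, 0.0]
[-0.62, -4.28, -3.21, 0.09, -0.0, 0.0]
[-0.62, -4.55, -2.81, 0.09, -0.0, 0.0]
[-0.62, -4.79, -2.38, 0.09, -0.0, 0.0]
[-0.62, -4.99, -1.94, 0.09, -0.0, 0.0]
[-0.62, -5.14, -1.48, 0.09, -0.0, 0.0]
[-0.62, -5.25, -1.01, 0.09, -0.0, 0.0]
[-0.62, -5.32, -0.53, 0.09, -0.0, 0.0]
[-0.62, -5.35, -0.05, 0.09, -0.0, 0.0]
[-0.62, -5.33, 0.44, 0.09, -0.0, 0.0]
[-0.62, -5.27, 0.92, 0.09, -0.0, 0.0]
[-0.62, -5.17, 1.39, 0.09, -0.0, 0.0]
[-0.62, -5.02, 1.85, 0.09, -0.0, 0.0]
```

Request:
{"method": "arm_command", "body": {
  "plan": [
    [-4, -2, -1, 0.15, 0, 0, 0],
    [-3, -4.7, -1.6, 0.15, 0, 0, 0],
    [-2, -4.9, -0.9, 0.15, 0, 0, 0],
    [-0.5, -5, -0.2, 0.15, 0, 0, 0],
    [0, -5, 0.6, 0.15, 0, 0, 0],
    [0, -4.8, 1.3, 0.15, 0, 0, 0],
    [0, -4.6, 2, 0.15, 0, 0, 0],
    [0, -4.2, 2.7, 0.15, 0, 0, 0],
    [0, -3.8, 3.3, 0.1, 0, 0, 0]
  ]
}}

```text
time: 1.23
position: [0.4722, 0.3032, 0.2812]
tool_rot: [0.007, 0.709, -0.012, 0.706]
ft_force: [0.1, 0.8, 0.4]
grip_width: 0.0057
```

```bash
python3 go.py -.165 -.085 .275
```

```text
t 1.23 in shaker [-0.1849  0.3559  0.2812] F [0.1 0.8 0.4] w 0.0057
tool x [-0.004 -0.007 -1.   ] z [ 1.    -0.028 -0.004] q [ 0.37  0.35  1.47 -0.01  1.33  0.4 ]
[0.1, -4.9, 0.11, 0.0, -0.0, 0.0]
[0.1, -4.9, 0.12, 0.0, -0.0, 0.0]
[0.1, -4.9, 0.13, 0.0, -0.0, 0.0]
[0.09, -4.9, 0.15, 0.0, -0.0, 0.0]
[0.09, -4.9, 0.16, 0.0, -0.0, 0.0]
[0.08, -4.9, 0.17, 0.0, -0.0, 0.0]
[0.08, -4.9, 0.18, 0.0, -0.0, 0.0]
[0.08, -4.9, 0.2, 0.0, -0.0, 0.0]
[0.07, -4.9, 0.21, 0.0, -0.0, 0.0]
```

Request:
{"method": "arm_command", "body": {
  "plan": [
    [0, -4.9, 0.1, 0, 0, 0, 0],
    [0, -4.9, 0.1, 0, 0, 0, 0],
    [0, -4.9, 0.1, 0, 0, 0, 0],
    [0, -4.9, 0.2, 0, 0, 0, 0],
    [0, -4.9, 0.2, 0, 0, 0, 0],
    [0, -4.9, 0.2, 0, 0, 0, 0],
    [0, -4.9, 0.2, 0, 0, 0, 0],
    [0, -4.9, 0.2, 0, 0, 0, 0],
    [0, -4.9, 0.2, 0, 0, 0, 0],
    [0, 0, 0, 0, 0, 0, 0]
  ]
}}

```text
time: 2.48
position: [0.474, -0.1552, 0.2805]
tool_rot: [0.01, 0.71, -0.015, 0.704]
ft_force: [0.7, 0.7, -0.0]
grip_width: 0.0004
```

```bash
python3 go.py -.165 -.085 .19
```

```text
t 2.48 in shaker [-0.16   -0.1018  0.2805] F [ 0.7  0.7 -0. ] w 0.0004
tool x [-0.008 -0.007 -1.   ] z [ 0.999 -0.034 -0.008] q [-0.53  0.25  1.61 -0.01  1.28 -0.5 ]
[4.52, 0.88, -0.2, 0.01, -0.0, 0.0]
[4.52, 0.86, -0.23, 0.01, -0.0, 0.0]
```

Request:
{"method": "arm_command", "body": {
  "plan": [
    [4.6, 0.8, -0.2, 0, 0, 0, 0],
    [4.6, 0.8, -0.2, 0, 0, 0, 0],
    [0.3, 0, 0, 0, 0, 0, 0],
    [0, 1.1, 0, 0, 0, 0, 0],
    [0, 1.1, 0, 0, 0, 0, 0],
    [0, 1.1, 0, 0, 0, 0, 0],
    [0, 1.1, 0, 0, 0, 0, 0],
    [0, 1.1, 0, 0, 0, 0, 0]
  ]
}}

```text
time: 3.48
position: [0.4756, -0.0798, 0.1886]
tool_rot: [0.009, 0.706, -0.015, 0.708]
ft_force: [0.0, -0.3, 0.1]
grip_width: 0.0004
```

```bash
python3 go.py -.165 0.025 .185 7
```

```text
t 3.48 in shaker [-0.1622 -0.0265  0.1886] F [ 0.  -0.3  0.1] w 0.0004
tool x [ 0.002 -0.01  -1.   ] z [ 0.999 -0.034  0.003] q [-0.39  0.33  1.78 -0.01  1.02 -0.35]
[0.04, 0.74, -0.03, 0.0, 0.0, 0.0]
[0.05, 0.74, -0.03, 0.0, 0.0, 0.0]
[0.05, 0.74, -0.03, 0.0, 0.0, 0.0]
[0.05, 0.74, -0.03, 0.0, 0.0, 0.0]
[0.05, 0.74, -0.03, 0.0, 0.0, 0.0]
[0.05, 0.74, -0.04, 0.0, 0.0, 0.0]
[0.05, 0.74, -0.04, 0.0, 0.0, 0.0]
```

Request:
{"method": "arm_command", "body": {
  "plan": [
    [0, 0.9, 0, 0, 0, 0, 0],
    [0.1, 0.9, 0, 0, 0, 0, 0],
    [0.1, 0.9, 0, 0, 0, 0, 0],
    [0.1, 0.9, 0, 0, 0, 0, 0],
    [0, 0.8, 0, 0, 0, 0, 0],
    [0, 0.6, 0, 0, 0, 0, 0],
    [0, 0, 0, 0, 0, 0, 0]
  ]
}}

```text
time: 4.35
position: [0.4772, -0.0256, 0.1847]
tool_rot: [0.008, 0.706, -0.015, 0.708]
ft_force: [-0.4, -0.3, 0.7]
grip_width: 0.0001
```

```bash
python3 - <<'E'
from h import *
p,d,w=cam('side'); cv2.imwrite('pics/s1.png',cv2.resize(p[170:330,220:430],None,fx=3.5,fy=3.5,interpolation=2))
E
python3 go.py
```

```text
t 4.4 in shaker [-0.1632  0.0275  0.1848] F [-0.4 -0.1  0.7] w 0.0003
tool x [ 0.002 -0.01  -1.   ] z [ 0.999 -0.033  0.002] q [-0.28  0.33  1.8  -0.01  1.01 -0.24]
```

View pics/s1.png

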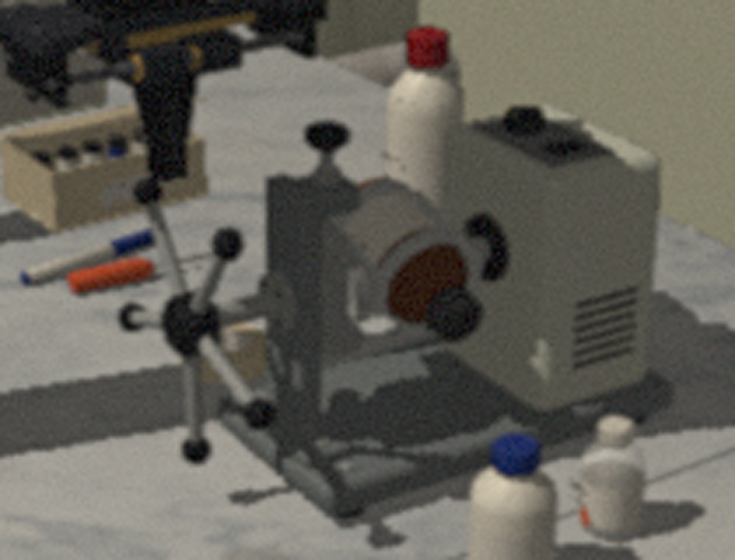

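Run:
```python
from fit import *
o=robot.get_obs(); print(proj('side',[o['position']]), 'expect crop', (proj('side',[o['position']])-[220,170])*3.5)
x=np.load('s.npy'); b=toW(x[:3],balls(x[3])); print(b.round(3))
for f,n in(('side0.npz','side'),('top0.npz','top')):
    w=np.load(f)['w']
    for q in np.r_[proj(n,b),proj(n,toW(x[:3],[[-.165,0,.13]]))]:
        u,v=q.round().astype(int); print(n,u,v,np.median(w[v-1:v+2,u-1:u+2].reshape(-1,3),0).round(3))
```

```text
[[267.96564158 234.52570387]] expect crop [[167.87974552 225.83996355]]
[[ 0.47  -0.138  0.105]
 [ 0.474 -0.056  0.042]
 [ 0.478  0.029  0.1  ]
 [ 0.477  0.001  0.2  ]
 [ 0.472 -0.103  0.203]]
side 293 288 [ 0.465 -0.143  0.109]
side 275 298 [ 0.47  -0.062  0.046]
side 257 260 [0.474 0.023 0.106]
side 261 224 [ 0.473 -0.005  0.203]
side 284 239 [ 0.468 -0.108  0.206]
side 274 262 [ 0.465 -0.068  0.138]
top 346 311 [ 0.47  -0.137  0.115]
top 312 309 [ 0.466 -0.057  0.15 ]
top 276 303 [0.476 0.029 0.109]
top 286 300 [0.476 0.    0.208]
top 333 306 [ 0.471 -0.103  0.213]
top 310 306 [ 0.472 -0.052  0.149]
```

Run:
```python
from fit import *
p,d,w=cam('side','s2.png')
for v in range(196,236,3): print(v,w[v,268].round(3),p[v,268])
print(robot.get_obs()['position'])
t,_,wt=cam('top','t2.png')
m=(wt[...,2]>.15)&(wt[...,2]<.26); m[:285]=0; m[330:]=0
print(proj('top',[robot.get_obs()['position']]))
```

```text
196 [ 0.484 -0.02   0.27 ] [11 11  7]
199 [ 0.477 -0.031  0.268] [15 12 13]
202 [ 0.473 -0.037  0.264] [14 13 17]
205 [ 0.472 -0.039  0.258] [24 28 28]
208 [ 0.472 -0.039  0.251] [28 31 25]
211 [ 0.472 -0.038  0.244] [17 23 18]
214 [ 0.473 -0.036  0.237] [18 25 22]
217 [ 0.474 -0.034  0.229] [18 16 22]
220 [ 0.47  -0.041  0.225] [19 19 20]
223 [0.721 0.397 0.014] [70 83 93]
226 [0.718 0.392 0.007] [67 83 91]
229 [ 0.715  0.388 -0.001] [127 132 133]
232 [0.702 0.365 0.   ] [138 145 149]
235 [ 0.692  0.349 -0.001] [108 112 112]
[ 0.47731814 -0.02607389  0.18478898]
[[298.35339317 301.42728442]]
```

Run:
```python
import cv2
p=cv2.imread('pics/s2.png'); cv2.imwrite('pics/s2c.png',cv2.resize(p[90:270,170:380],None,fx=3.3,fy=3.3,interpolation=2))
```

```text
(no output)
```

View pics/s2c.png

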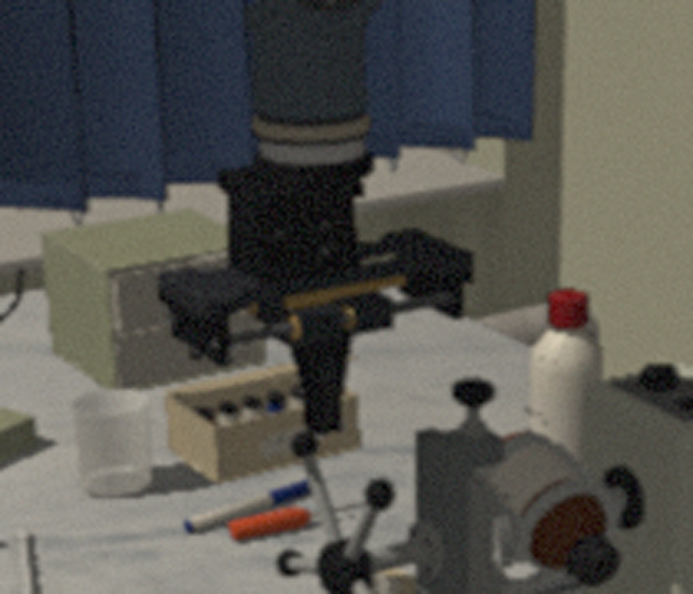

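Run:
```python
from fit import *
print(proj('side',[[.162,.603,.187]]))
w=np.load('side0.npz')['w']; p=np.load('side0.npz')['p']
for v in range(120,215,5): print(v,[w[v,u].round(2).tolist() for u in (30,40,50)])
p,d,ws=cam('side'); 
m=(ws[...,2]>.2)&(np.abs(ws[...,0]-.477)<.2)&(np.abs(ws[...,1]+.03)<.06); m[222:]=0;m[:150]=0
z=ws[...,2]
for lo in np.arange(.2,.36,.01):
    k=m&(z>=lo)&(z<lo+.01)
    if k.sum(): print(round(lo,2),k.sum(),ws[k][:,0].min().round(3),ws[k][:,0].max().round(3),ws[k][:,1].min().round(3),ws[k][:,1].max().round(3))
```

```text
[[ 47.07178709 183.431864  ]]
120 [[0.14, 0.56, 0.37], [0.17, 0.55, 0.37], [0.27, 0.99, 0.28]]
125 [[0.14, 0.56, 0.36], [0.16, 0.55, 0.35], [0.21, 0.66, 0.33]]
130 [[0.14, 0.55, 0.34], [0.16, 0.55, 0.34], [0.2, 0.66, 0.32]]
135 [[0.13, 0.54, 0.33], [0.15, 0.53, 0.33], [0.18, 0.52, 0.33]]
140 [[0.13, 0.51, 0.33], [0.15, 0.5, 0.33], [0.17, 0.5, 0.33]]
145 [[0.13, 0.51, 0.32], [0.15, 0.52, 0.31], [0.17, 0.51, 0.31]]
150 [[0.13, 0.52, 0.3], [0.15, 0.52, 0.3], [0.17, 0.51, 0.3]]
155 [[0.19, 0.96, 0.18], [0.15, 0.54, 0.28], [0.25, 1.0, 0.16]]
160 [[0.18, 0.96, 0.16], [0.15, 0.54, 0.27], [0.25, 1.0, 0.15]]
165 [[0.18, 0.97, 0.15], [0.14, 0.55, 0.25], [0.18, 0.64, 0.22]]
170 [[0.18, 0.96, 0.13], [0.14, 0.55, 0.24], [0.24, 0.99, 0.11]]
175 [[0.16, 0.84, 0.15], [0.14, 0.56, 0.23], [0.26, 1.12, 0.06]]
180 [[0.15, 0.8, 0.15], [0.18, 0.8, 0.14], [0.2, 0.77, 0.15]]
185 [[0.14, 0.76, 0.14], [0.16, 0.74, 0.15], [0.19, 0.74, 0.14]]
190 [[0.13, 0.69, 0.15], [0.15, 0.67, 0.15], [-0.1, -1.03, 0.68]]
195 [[0.12, 0.66, 0.15], [0.14, 0.63, 0.15], [0.17, 0.64, 0.14]]
200 [[0.03, -0.0, 0.35], [0.05, -0.0, 0.34], [0.16, 0.58, 0.15]]
205 [[0.03, -0.02, 0.35], [0.04, -0.03, 0.34], [0.16, 0.61, 0.12]]
210 [[0.03, -0.04, 0.34], [0.04, -0.04, 0.34], [0.06, -0.02, 0.33]]
0.2 53 0.473 0.588 -0.068 0.005
0.21 39 0.47 0.582 -0.069 -0.024
0.22 69 0.467 0.575 -0.065 -0.016
0.23 112 0.467 0.588 -0.074 -0.012
0.24 92 0.465 0.586 -0.073 -0.017
0.25 64 0.464 0.491 -0.04 -0.015
0.26 77 0.461 0.492 -0.041 -0.017
0.27 79 0.459 0.496 -0.042 -0.015
0.28 48 0.391 0.558 -0.058 0.006
0.29 258 0.388 0.565 -0.068 0.014
0.3 484 0.388 0.565 -0.069 0.014
0.31 357 0.383 0.57 -0.069 0.012
0.32 459 0.38 0.569 -0.068 0.008
0.33 648 0.381 0.574 -0.069 0.014
0.34 201 0.425 0.494 -0.054 0.0
0.35 186 0.425 0.493 -0.052 -0.003
```

Request:
{"method": "arm_command", "body": {
  "plan": [
    [-5, 0, 0, 0, 0, 0, 0],
    [0, -5.5, 0, 0, 0, 0, 0],
    [0, -5.5, 0, 0, 0, 0, 0],
    [0, -2, -0.2, 0, 0, 0, 0],
    [0, 0, 0, 0, 0, 0, 0]
  ]
}}

```text
time: 5.18
position: [0.4716, -0.1605, 0.238]
tool_rot: [0.008, 0.705, -0.016, 0.709]
ft_force: [0.2, 0.1, 0.1]
grip_width: 0.0002
```

```bash
python3 go.py -.165 -.088 .155
```

```text
t 5.17 in shaker [-0.162  -0.1073  0.238 ] F [0.2 0.1 0.1] w 0.0002
tool x [ 0.004 -0.012 -1.   ] z [ 0.999 -0.033  0.005] q [-0.55  0.29  1.69 -0.01  1.16 -0.51]
[4.14, 1.02, -0.15, 0.01, 0.0, 0.01]
[4.14, 0.99, -0.15, 0.01, 0.0, 0.01]
```

Request:
{"method": "arm_command", "body": {
  "plan": [
    [4.2, 0.9, -0.1, 0, 0, 0, 0],
    [4.1, 0.8, -0.1, 0, 0, 0, 0],
    [0, 0, 0, 0, 0, 0, 0],
    [0, 1, 0, 0, 0, 0, 0],
    [0, 1, 0, 0, 0, 0, 0],
    [0, 1, 0, 0, 0, 0, 0],
    [0, 1, 0, 0, 0, 0, 0]
  ]
}}

```text
time: 6.05
position: [0.4764, -0.1029, 0.1586]
tool_rot: [0.005, 0.701, -0.018, 0.712]
ft_force: [-1.0, -2.3, 1.4]
grip_width: 0.0006
```

```bash
python3 go.py -.165 .026 .156 7
```

```text
t 6.05 in shaker [-0.1602 -0.0494  0.1586] F [-1.  -2.3  1.4] w 0.0006
tool x [ 0.015 -0.019 -1.   ] z [ 0.999 -0.032  0.016] q [-0.43  0.38  1.82 -0.01  0.92 -0.39]
[0.02, 1.08, -0.05, 0.0, 0.0, 0.0]
[0.02, 1.08, -0.05, 0.0, 0.0, 0.0]
[0.02, 1.08, -0.06, 0.0, 0.0, 0.0]
[0.02, 1.08, -0.06, 0.0, 0.0, 0.0]
[0.03, 1.08, -0.06, 0.0, 0.0, 0.0]
[0.03, 1.08, -0.06, 0.0, 0.0, 0.0]
[0.03, 1.08, -0.07, 0.0, 0.0, 0.0]
```

Contact now (−2.3 N). Continue.

Request:
{"method": "arm_command", "body": {
  "plan": [
    [0, 1.1, -0.05, 0, 0, 0, 0],
    [0, 1.1, -0.05, 0, 0, 0, 0],
    [0, 1.1, -0.05, 0, 0, 0, 0],
    [0.1, 1.1, 0, 0, 0, 0, 0],
    [0.1, 1.1, 0, 0, 0, 0, 0],
    [0, 1, 0, 0, 0, 0, 0],
    [0, 0.9, 0, 0, 0, 0, 0],
    [0, 0, 0, 0, 0, 0, 0]
  ]
}}

```text
time: 7.05
position: [0.4778, -0.0224, 0.1549]
tool_rot: [0.005, 0.701, -0.018, 0.713]
ft_force: [-0.3, -0.3, 1.2]
grip_width: 0.0002
```

```bash
python3 go.py -.165 .026 .156 2
cat > ang.py <<'E'
from fit import *
# rotor angle: match dark-ball positions of the wheel against the top/side depth clouds
def ang(save=None):
    x=np.load('s.npy'); s=x[:3]
    P=[]
    for n in('side','top'):
        p,d,w=cam(n)
        if n=='side' and save: cv2.imwrite('pics/'+save,cv2.resize(p[130:330,220:430],None,fx=3,fy=3,interpolation=2))
        P.append((w-[s[0],s[1],0])@R.from_euler('z',s[2]).as_matrix())
    q=np.concatenate([a[(np.abs(a[...,0]+.168)<.014)&(np.abs(np.hypot(a[...,1],a[...,2]-.13)-.088)<.012)] for a in P])
    print('pts',len(q))
    f=lambda ph: (np.abs(np.linalg.norm(q[:,None]-balls(ph)[None],axis=2).min(1)-.009)<.005).sum()
    g=np.radians(np.arange(0,72,.5)); sc=np.array([f(a) for a in g]); w=sc>.9*sc.max()
    print('phi mod 72: best',np.degrees(g[w]).round(1), sc.max())
E
python3 -c "from ang import *; ang('s3.png')"
```

```text
t 7.05 in shaker [-0.1629  0.031   0.1549] F [-0.3 -0.3  1.2] w 0.0002
tool x [ 0.016 -0.019 -1.   ] z [ 0.999 -0.031  0.017] q [-0.27  0.37  1.84 -0.02  0.91 -0.23]
[-0.05, -0.25, -0.11, 0.01, 0.01, 0.01]
[-0.05, -0.25, -0.11, 0.01, 0.01, 0.01]
pts 534
phi mod 72: best [31.5 32.  32.5 33.  33.5 34.  34.5 35.  35.5 36.  36.5 37. ] 396
```

View pics/s3.png

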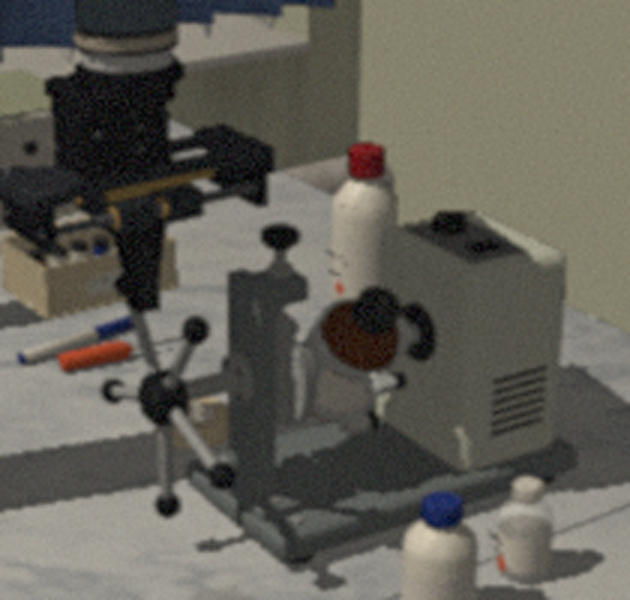

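Request:
{"method": "arm_command", "body": {
  "plan": [
    [-4, 0, 0, 0, 0, 0, 0],
    [-4.5, 0, 0, 0, 0, 0, 0],
    [0, -6, 0, 0, 0, 0, 0],
    [0, -6, 0, 0, 0, 0, 0],
    [0, -1, 0, 0, 0, 0, 0],
    [0, 0, 0, 0, 0, 0, 0]
  ]
}}

```text
time: 7.9
position: [0.4715, -0.1523, 0.2441]
tool_rot: [0.007, 0.702, -0.016, 0.712]
ft_force: [0.1, 0.3, 0.6]
grip_width: 0.0002
```

```bash
python3 go.py -.165 -.088 .155
```

```text
t 7.9 in shaker [-0.1626 -0.0991  0.2441] F [0.1 0.3 0.6] w 0.0002
tool x [ 0.015 -0.014 -1.   ] z [ 0.999 -0.032  0.015] q [-0.54  0.27  1.69 -0.    1.16 -0.5 ]
[4.44, 0.62, -0.18, 0.01, 0.01, 0.01]
[4.45, 0.58, -0.15, 0.01, 0.01, 0.01]
```

Request:
{"method": "arm_command", "body": {
  "plan": [
    [4.4, 0.6, -0.1, 0, 0.01, 0.01, 0],
    [4.5, 0.5, -0.1, 0, 0.01, 0.01, 0],
    [0, 0, 0, 0, 0, 0, 0],
    [0, 1, 0, 0, 0, 0, 0],
    [0, 1, 0, 0, 0, 0, 0],
    [0, 1, 0, 0, 0, 0, 0],
    [0, 1, 0, 0, 0, 0, 0],
    [0, 1, 0, 0, 0, 0, 0],
    [0, 0.6, 0, 0, 0, 0, 0]
  ]
}}

```text
time: 9.02
position: [0.4757, -0.0798, 0.1602]
tool_rot: [0.01, 0.705, -0.009, 0.709]
ft_force: [-1.0, -2.4, 1.9]
grip_width: 0.0005
```

```bash
python3 go.py -.165 -.022 .155 1; python3 -c "from ang import *; ang('s4.png')"
```

```text
t 9.03 in shaker [-0.162  -0.0264  0.1602] F [-1.  -2.4  1.9] w 0.0005
tool x [ 0.005  0.001 -1.   ] z [ 1.    -0.027  0.005] q [-0.4   0.38  1.82  0.    0.95 -0.38]
[0.51, 0.44, -0.29, 0.02, 0.01, -0.0]
pts 442
phi mod 72: best [3.  3.5 4.  4.5 5.  5.5 6.  6.5 7.  7.5 8.  8.5] 308
```

Request:
{"method": "arm_command", "body": {
  "plan": [
    [0, 0.4, 0, 0, 0, 0, 0],
    [0, 0.3, 0, 0, 0, 0, 0],
    [0, 0, 0, 0, 0, 0, 0]
  ]
}}

```text
time: 9.5
position: [0.4758, -0.0722, 0.1595]
tool_rot: [0.011, 0.705, -0.009, 0.709]
ft_force: [-0.9, -0.2, 0.9]
grip_width: 0.0007
```

```bash
python3 go.py -.165 -.02 .155 1; python3 -c "from ang import *; ang('s4.png')"
```

```text
t 9.5 in shaker [-0.1623 -0.0188  0.1595] F [-0.9 -0.2  0.9] w 0.0007
tool x [ 0.004  0.003 -1.   ] z [ 1.    -0.027  0.004] q [-0.39  0.38  1.82  0.01  0.94 -0.36]
[0.45, -0.12, -0.27, 0.02, 0.0, -0.0]
pts 436
phi mod 72: best [ 0.   0.5  1.   1.5  2.   2.5  3.   3.5 70.  70.5 71.  71.5] 303
```

View pics/s4.png

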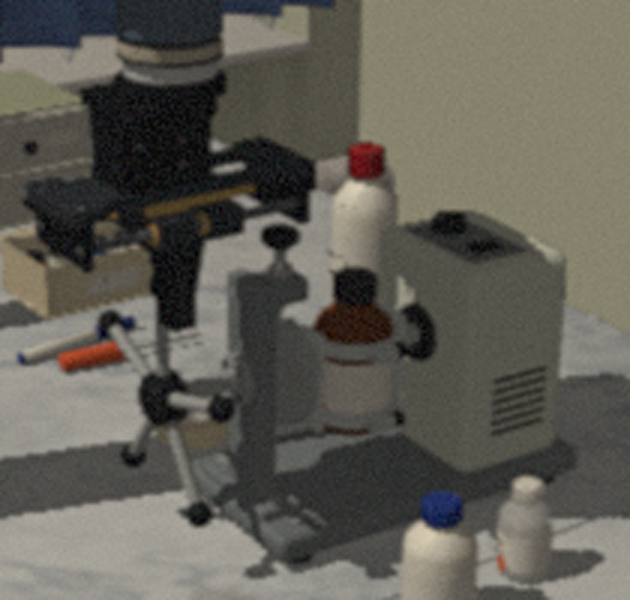

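Request:
{"method": "arm_command", "body": {
  "plan": [
    [0, -1.2, 0, 0, 0, 0, 0],
    [-5, 0, 0, 0, 0, 0, 0],
    [-5, 0, 0, 0, 0, 0, 0],
    [0, 1, 5, 0, 0, 0, 0],
    [0, 1, 4.5, 0, 0, 0, 0],
    [0, 0.8, 0, 0, 0, 0, 0],
    [0, 0, 0, 0, 0, 0, 0]
  ]
}}

```text
time: 10.48
position: [0.5727, -0.0628, 0.2623]
tool_rot: [0.013, 0.706, -0.01, 0.708]
ft_force: [-0.6, 0.6, -0.4]
grip_width: 0.0002
```

```bash
python3 go.py -.066 0 .220; python3 -c "from ang import *; ang()"
```

```text
t 10.47 in shaker [-0.066  -0.0046  0.2623] F [-0.6  0.6 -0.4] w 0.0002
tool x [ 0.004  0.005 -1.   ] z [ 0.999 -0.032  0.004] q [-0.31  0.38  1.47  0.01  1.29 -0.28]
[4.23, 0.43, -0.01, 0.02, 0.0, -0.01]
pts 422
phi mod 72: best [ 0.   0.5  1.   1.5  2.   2.5  3.  70.  70.5 71.  71.5] 417
```

Request:
{"method": "arm_command", "body": {
  "plan": [
    [3, 0.4, 0, 0, 0, 0, 0],
    [1.5, 0, 0, 0, 0, 0, 0],
    [0.6, 0, 0, 0, 0, 0, 0],
    [0.6, 0, 0, 0, 0, 0, 0],
    [0.5, 0, 0, 0, 0, 0, 0],
    [0.4, 0, 0, 0, 0, 0, 0]
  ]
}}

```text
time: 11.32
position: [0.5717, -0.0609, 0.1974]
tool_rot: [0.014, 0.704, -0.011, 0.709]
ft_force: [-0.5, 0.1, 2.7]
grip_width: 0.0003
```

```bash
python3 go.py -.066 0 .190 1
```

```text
t 11.32 in shaker [-0.0672 -0.0027  0.1974] F [-0.5  0.1  2.7] w 0.0003
tool x [ 0.007  0.004 -1.   ] z [ 0.999 -0.036  0.007] q [-0.3   0.45  1.56  0.01  1.14 -0.27]
[0.75, 0.26, 0.11, 0.01, 0.01, -0.0]
```

Pressing at ~3 N; continue until the force climbs.

Request:
{"method": "arm_command", "body": {
  "plan": [
    [0.4, 0, 0, 0, 0, 0, 0],
    [0.4, 0, 0, 0, 0, 0, 0],
    [0.4, 0, 0, 0, 0, 0, 0]
  ]
}}

```text
time: 11.7
position: [0.5721, -0.061, 0.1931]
tool_rot: [0.013, 0.703, -0.011, 0.711]
ft_force: [-8.7, 1.9, 24.7]
grip_width: 0.0005
```

Request:
{"method": "arm_command", "body": {
  "plan": [
    [0.4, 0, 0, 0, 0, 0, 0],
    [0.4, 0, 0, 0, 0, 0, 0],
    [0.4, 0, 0, 0, 0, 0, 0]
  ]
}}

```text
time: 12.08
position: [0.5722, -0.0611, 0.1931]
tool_rot: [0.011, 0.701, -0.012, 0.713]
ft_force: [-7.5, 1.7, 21.6]
grip_width: 0.0006
```

Request:
{"method": "arm_command", "body": {
  "plan": [
    [-1, 0, 0, 0, 0, 0, 0],
    [-5, 0, 0, 0, 0, 0, 0],
    [-5, 0, 0, 0, 0, 0, 0],
    [0, 0, -5, 0, 0, 0, 0],
    [0, 5, -5, 0, 0, 0, 0],
    [0, 5, -3, 0, 0, 0, 0],
    [0, 5, 0, 0, 0, 0, 0],
    [0, 5, 0, 0, 0, 0, 0],
    [0, 5, 0, 0, 0, 0, 0],
    [0, 0, 0, 0, 0, 0, 0]
  ]
}}

```text
time: 13.32
position: [0.4546, 0.1948, 0.304]
tool_rot: [0.011, 0.695, -0.015, 0.719]
ft_force: [0.5, 0.3, -0.1]
grip_width: 0.0005
```

```bash
python3 - <<'E'
from ang import *
ang('s5.png')
x=np.load('s.npy'); s=x[:3]; _,_,w=cam('top'); w0=np.load('top0.npz')['w']
for a in (w0,w):
    l=(a-[s[0],s[1],0])@R.from_euler('z',s[2]).as_matrix()
    k=(np.hypot(l[...,0]+.066,l[...,1])<.009)&(l[...,2]<.26)&(l[...,2]>.19); print('knob z',k.sum(),np.median(l[k][:,2]),np.percentile(l[k][:,2],90))
E
python3 go.py
```

```text
pts 576
phi mod 72: best [ 0.   0.5  1.   1.5  2.   2.5  3.  70.  70.5 71.  71.5] 567
knob z 54 0.24145851469262822 0.2448713974244092
knob z 52 0.22761279755969785 0.23020307904494183
t 13.47 in shaker [-0.1968  0.2433  0.3039] F [-0.2 -0.7 -0.4] w 0.0005
tool x [ 0.032 -0.007 -0.999] z [ 0.999 -0.041  0.032] q [ 0.18  0.2   1.61 -0.01  1.29  0.23]
```

View pics/s5.png

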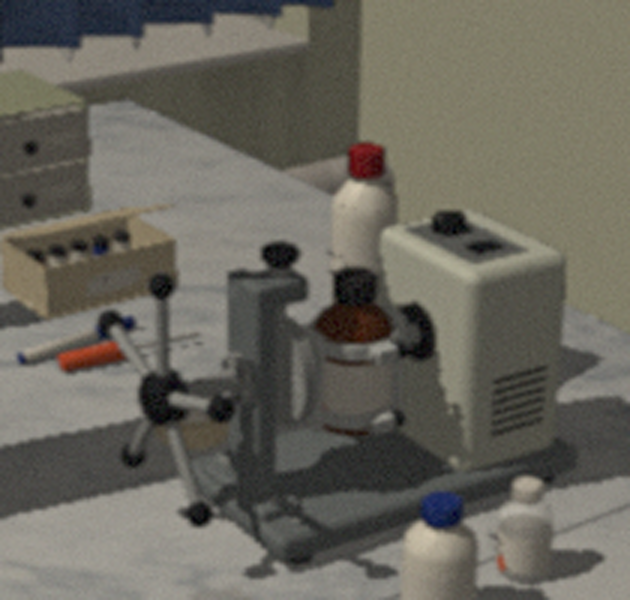

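Knob at crop (280,255) is 14 mm lower than before, and the bottle stands upright with its cap at (355,287). The arm is clear.

```bash
python3 -c "from rig import workorder; print(workorder.hand_in())"
```

```text
the job is handed in; nothing more can be done
None
```

The bottle stands upright with its cap on top, the locking plunger is fully down, and the job is handed in. I pushed the wheel counter-clockwise with two spokes, from about 106° through 34° to about 1°. I then pressed the plunger until it stopped, at about 3 N while it moved and 22–25 N at the stop.

- **Last checks:** The wheel angle is about 0.5° ± 2° from upright. The knob went from 241 mm to 228 mm, which is the full 14 mm travel within the measuring error. The arm is clear, and nothing was touching the gripper.
- **Bystanders:** The two bottles on the right look unmoved in the last picture. I did not check the tape roll and note block at the end, but the arm did not go near them.
- **Disagreement:** The camera showed the fingertips about 33 mm higher than the reported tool position. Because of this, the first sweep passed over the spokes without moving the wheel. I corrected for it, and the plunger's stop height fitted the correction.

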